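# Set the easel's ledge slide to the top notch

### The job

The ledge slide of the sloping drying easel sits in the bottom notch of its rail. Lift it out by its finger block and move it up past the middle notch to the top notch, under the lantern arm, so that its tooth drops fully in and the saddle sits flat on the rail; then let go. Leave the mug, jar, tray and lantern where they stand.

Things in the scene. Friction and masses are not known exactly. Their poses are not given: they have to be found in the camera images.
- easel: Fixed pine drying easel; origin on the bench under the middle of its 340 mm foot board, z up. Its central rail climbs at 30 degrees towards easel +x; outer slats 80 mm to either side lie lower than the rail. The 28 mm square post of its lantern arm stands at x=+125, y=+155 mm, 385 mm high; a bracket from its top runs level to the beam at x=+60.
- beam (a point): Middle of the underside of the lantern arm's beam, 357 mm above the bench: 30 mm wide (easel x), 200 mm long (easel y), a small wire hook 17 mm below it. It hangs over the top notch: a gripper pointing straight down does not fit there; one standing square to the rail, its body leaning to the easel's -x side, does.
- rail: The easel's sloped rail, 300 mm long. Origin: middle of the top face at its lower end (easel x=-130, z=62 mm); x runs up the slope, y level across it, z square out of the top face (z=0, 28 to 30 mm wide). Three notches cross its full width, each 18 mm long (along x), 15 mm deep: bottom, middle, top. The upper two are in an aluminium sleeve over the upper rail, x about 120 to 285 mm.
- bottom_notch (a point): Middle of the mouth of the bottom notch, cut in the pine at rail x=70 mm.
- top_nominal (a point): Nominal place of the top notch, rail x=225 mm (middle notch 55 mm below it). The sleeve was set by hand, up to 12 mm up or down the rail from nominal (both notches shift together; it stays put when pressed). Its setting is not measured: the top notch must be felt or seen. The slide's origin is at rail z=0 when seated, about 12 mm with its tooth standing on the top face.
- slide: Loose wooden ledge slide, 110 to 210 g, seated in the bottom notch at first. Origin: middle of its saddle plate's underside, above the tooth. Its axes equal the easel's when seated. Along the RAIL's axes: plate 60x46x8 mm (z 0..8); cheeks 14 mm down each side of the rail, 3 mm play; tooth 14 (x) by 24 (y), 12 mm deep (2 mm play each way in a notch). Lift 12 mm along rail z to free it.
- block_top (a point): Middle of the top of the slide's finger block, the part to grasp: 40 mm along the rail, 22 mm across (pinch it across, along easel y), standing square to the rail from 8 to 58 mm above the slide's origin. A ledge bar 16 mm high, 16 mm thick, 150 mm long crosses the plate's uphill end, 30 to 46 mm up the rail from the block's middle.
- mug: Blue ceramic mug, bystander, 80 mm across, 90 mm high, origin under its centre.
- jar: Empty open glass jar, bystander, 76 mm across, 110 mm high, origin under its centre.
- tray: Red plastic tray of clothespins, bystander, 170 by 110 by 45 mm, origin under its centre.
- lantern: Small aluminium lantern, bystander, 90 mm square, 205 mm high with its wire handle, origin under its centre.
There are look-alikes about, which are no part of the job. What is shaped like the slide but green is not meant.

How it is judged:
On the way:
1. the slide is lifted so that its tooth is clear of the rail's top face (z of slide in the frame of rail above 0.012 m), for 0.1 s.
At the end, for the whole second after the job is handed in: The slide rests released in the top notch: its origin 208 to 242 mm up the rail, within 6 mm of the rail's middle line and -4 to 3 mm from the rail's top face (tooth fully in), tilted less than 0.06 rad from the easel's vertical, at rest (under 10 mm/s) (x of slide in the frame of rail between 0.208 and 0.242 m and z of slide in the frame of rail between -0.004 and 0.003 m and y of slide in the frame of rail between -0.006 and 0.006 m and angle between the z axis of slide and the z axis of easel, either way round below 0.06 rad and linear speed of slide below 0.01 m/s); the robot touches nothing.
It fails at once if the mug is moved more than 30 mm (distance of mug from where it was at the start of the episode above 0.03 m).
It fails at once if the jar is moved more than 30 mm (distance of jar from where it was at the start of the episode above 0.03 m).
It fails at once if the tray is moved more than 30 mm (distance of tray from where it was at the start of the episode above 0.03 m).
It fails at once if the lantern is moved more than 30 mm (distance of lantern from where it was at the start of the episode above 0.03 m).
It also fails if it takes over 51 s, if anything falls off the work surface, if the arm or the gripper's body presses on something with over 40 N, if the wrist force passes 120 N, or if a joint passes its speed limit or range.

### The arm

A 6-joint arm with a two-finger parallel gripper is mounted at the origin on the work surface. World frame = base frame: x ahead of the robot, y to its left, z up, the work surface at z = 0. Lengths are in m, angles in rad, forces in N, time in s.
With the tool pointing down it reaches from about 0.275 to 1 m from the base axis. Payload 8.4 kg.
Tool frame: the origin (TCP) lies on the centre line of the jaws, within the pads' length; the fingertips stand 17 mm ahead of it and the grasp point (between the pads) lies 2 mm behind it (bot.tcp_to_tips is the y of the fingertips in the tool frame, in m); y points along the fingers, z is the direction in which the jaws open and shut, and the axes are right-handed (so a half turn about y gives the same grasp; the last joint's range is limited). The gripper opens to 85 mm and grips with 20 to 120 N. Pads are 22 mm wide; open, the fingers measure 114 mm over their backs; the gripper's body (76 mm by 85 mm) begins 54 mm behind the grasp point. The pads swing forward as they close: fully open they stand 13 mm farther back than shut.
Start: joints at [-1.351, 0.353, 1.633, -0, 1.155, -0.002], TCP at [0.137, -0.61, 0.248] pointing down, gripper open.
Joint ranges: [-2.63, 2.63], [-0.92, 2.1], [0.06, 2.66], [-1.3, 4.44], [0, 2.69], [-3.02, 3.02]. Speed limits (rad/s): [2.22, 2.22, 2.79, 3.14, 3.14, 3.14].

### API

Orientations are given as a unit quaternion [x, y, z, w].
In Python, from workcell import bot, hand, kinematics, get_obs, vision, hand_in gives the robot as it stands. The module is installed in compiled form; this text tells all that it offers. Calls block until the motion is done:
- bot.reach(position, orientation): joint-space move of the TCP to a pose.
- bot.servo_line(position, ori=None, velocity=0.15): straight line of the TCP; ori=None keeps the orientation; velocity is the mean speed in m/s.
- bot.goto_joints(angles): joint-space move.
- hand.move_gripper(opening, strength=None): finger opening in m; strength is the grip in N (None keeps the last); returns when the fingers have stopped.
- bot.dwell(seconds).
- kinematics.solve_ik(position, orientation): joint angles nearest the present ones, or None.
- get_obs(): the state.
- vision.read_camera(name): name is "scene" or "top" or "wrist"; returns a dict with "frame" (400x640x3 uint8, red, green, blue), "intrinsics" (3x3 intrinsics, pixels), "view" (4x4, takes a point from world to camera coordinates). Camera axes: x right, y down, z forward; pixel columns grow to the right and rows downward; lengths in m; the calibration is good to about 2 mm. A picture is of the moment at which its call begins. There is no depth.
A pose or a line that the arm cannot do raises bot.IKError and nothing moves.
- hand_in(): hands the job in, once; it reports no verdict.
The state is a dict: "time_s": time; "joint_pos": joint angles; "joint_vel": joint speeds; "joint_efforts": joint torques, N m; "position": TCP position; "orientation": TCP orientation; "wrist_force": force on the tool from outside, world axes, zero at the start; "ft_torque": the same for the moment, N m; "gripper_width": finger opening in m.
Only numpy, scipy, OpenCV 4.12 (cv2) and the standard library are available. Lean on these libraries where they do the work, as an engineer would, in place of code of your own. Each camera call takes 0.05 s, during which the arm holds its last target.

## Working session

There is one attempt and no reset: what is moved stays moved. The work goes in short steps, each a Python script; the robot and the scene stay as the last script left them, time stands still between calls to the robot, and variables do not carry over. Pictures are saved under pics/ and viewed, and the job is handed in when it is done.

```bash
mkdir -p pics; ls; python3 - <<'E'
from workcell import bot,hand,kinematics,get_obs,vision
import cv2,numpy as np
for n in ["scene","top","wrist"]:
    r=vision.read_camera(n); cv2.imwrite(f"pics/a_{n}.png",r["frame"][:,:,::-1])
    np.savez(f"a_{n}.npz",K=r["intrinsics"],V=r["view"])
    print(n,r["intrinsics"].tolist(),np.round(r["view"],4).tolist())
print(get_obs())
E
```

```text
pics
scene [[473.85217791161494, 0.0, 320.40967225401], [0.0, 473.85217791161494, 188.50660755512152], [0.0, 0.0, 1.0]] [[0.2172, 0.9761, 0.0108, -0.1415], [0.5379, -0.1105, -0.8358, -0.1263], [-0.8146, 0.1874, -0.549, 2.1423], [0.0, 0.0, 0.0, 1.0]]
top [[412.1538153973567, 0.0, 315.45882450766396], [0.0, 412.1538153973567, 201.73614233540317], [0.0, 0.0, 1.0]] [[0.0241, -0.9996, -0.0142, 0.0264], [-0.9963, -0.0229, -0.0833, 0.555], [0.083, 0.0161, -0.9964, 1.6241], [0.0, 0.0, 0.0, 1.0]]
wrist [[328.4665806056129, 0.0, 320.36803780409457], [0.0, 328.4665806056129, 196.79396709761843], [0.0, 0.0, 1.0]] [[0.22, -0.9755, -0.0007, -0.6247], [-0.934, -0.2109, 0.2883, -0.0366], [-0.2814, -0.0628, -0.9575, 0.3793], [0.0, 0.0, 0.0, 1.0]]
{'time_s': 0.15, 'joint_pos': array([-1.35136181e+00,  3.53505532e-01,  1.63392395e+00, -1.36070531e-05,
        1.15519848e+00, -2.41266505e-03]), 'joint_vel': array([-0.00063124, -0.00213867, -0.00269379, -0.00028204, -0.00048643,
       -0.00029063]), 'joint_efforts': array([ 3.55254169e-04, -6.05633354e+01, -3.42337060e+01, -2.43176555e-05,
        6.03820561e-03,  3.64378684e-05]), 'position': array([ 0.1374378 , -0.60936961,  0.24774068]), 'orientation': array([-0.07832002,  0.7031242 , -0.70239739,  0.07823198]), 'wrist_force': array([-0.72255603, -0.15867385,  0.21166328]), 'ft_torque': array([ 0.00543646,  0.02635888, -0.01751016]), 'gripper_width': 0.08544950538097053}
```

View pics/a_scene.png

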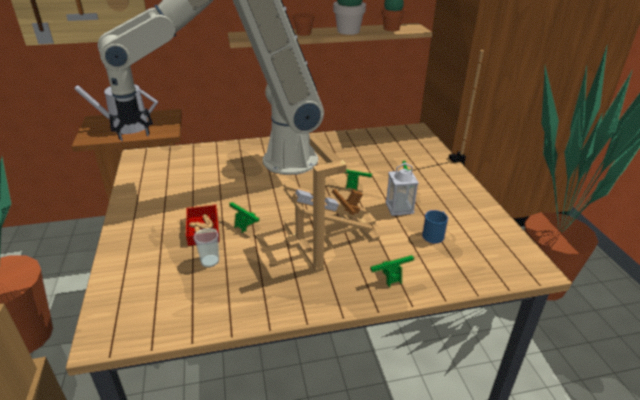

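View pics/a_top.png

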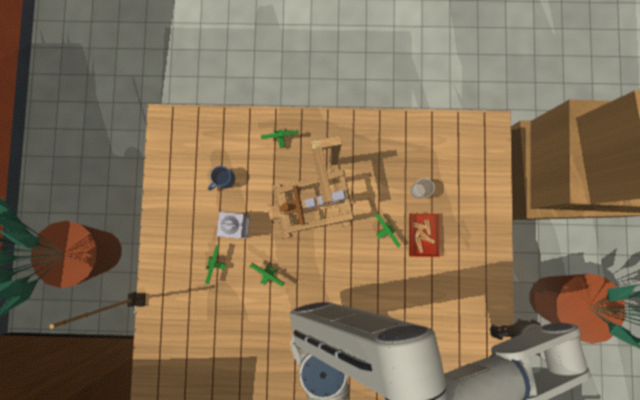

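The scene view shows the easel near (325,205), with the brown slide at (348,203). There are green look-alikes at (243,217), (357,180) and (392,270). In the top view the easel spans about (270–355, 140–238), the brown slide is at (292,205), and the green ones are at (280,136), (388,230), (216,264) and (268,273).

```bash
python3 - <<'E'
import cv2
a=cv2.imread("pics/a_top.png")[125:245,255:375]; cv2.imwrite("pics/b_top.png",cv2.resize(a,None,fx=5,fy=5,interpolation=cv2.INTER_CUBIC))
a=cv2.imread("pics/a_scene.png")[130:280,280:440]; cv2.imwrite("pics/b_scene.png",cv2.resize(a,None,fx=4,fy=4,interpolation=cv2.INTER_CUBIC))
E
```

```text
(no output)
```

View pics/b_top.png

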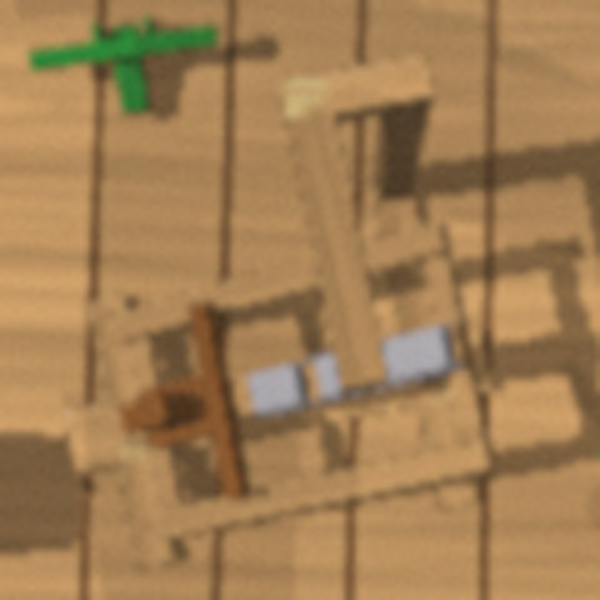

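View pics/b_scene.png

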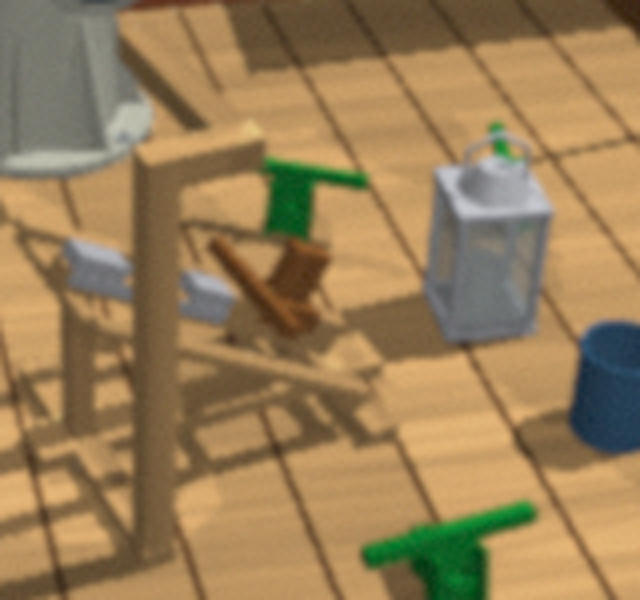

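```bash
cat > h.py <<'E'
import numpy as np, cv2
from scipy.spatial.transform import Rotation as R
from scipy.optimize import least_squares
c,s=np.cos(np.pi/6),np.sin(np.pi/6)
def rail2e(p):
    p=np.asarray(p,float); return np.array([-.130+p[0]*c-p[2]*s, p[1], .062+p[0]*s+p[2]*c])
def e2w(q,p):
    return np.array([q[0]+np.cos(q[2])*p[0]-np.sin(q[2])*p[1], q[1]+np.sin(q[2])*p[0]+np.cos(q[2])*p[1], p[2]])
def proj(cam,p):
    x=cam["V"][:3,:3]@p+cam["V"][:3,3]; u=cam["K"]@x; return u[:2]/u[2]
def fit(obs,q0):
    # obs: (cam, easel pt, pixel)
    f=lambda q: np.concatenate([proj(cm,e2w(q,p))-px for cm,p,px in obs])
    r=least_squares(f,q0,loss="soft_l1"); return r.x, f(r.x).reshape(-1,2)
def load(n): 
    d=np.load(n); return dict(K=d["K"],V=d["V"])
E
cat > f1.py <<'E'
from h import *
T=load("a_top.npz");S=load("a_scene.npz")
t=lambda u,v:np.array([255+u/5,125+v/5]); sc=lambda u,v:np.array([280+u/4,130+v/4])
r=lambda x,y,z:rail2e(np.array([x,y,z])/1000)
o=[(T,r(70,0,58),t(148,410)),(T,r(108,75,24),t(203,308)),(T,r(108,-75,24),t(235,492)),(T,r(285,15,0),t(447,325)),(T,r(285,-15,0),t(455,372)),
(S,r(70,0,58),sc(310,250)),(S,r(108,75,24),sc(305,323)),(S,r(108,-75,24),sc(217,243)),(S,r(285,0,0),sc(70,255))]
q,e=fit(o,[.55,0,-1.4]); print(q,e.round(1).tolist())
for n,p in dict(beam=[.06,0,.357],post=[.125,.155,.385],blk=r(70,0,58),top=r(225,0,0)).items():
    w=e2w(q,np.array(p)); print(n,w.round(3),proj(T,w).round(1),((proj(T,w)-[255,125])*5).round(),((proj(S,w)-[280,130])*4).round())
E
python3 f1.py; python3 - <<'E'
from h import *
E
python3 - <<'E'
import numpy as np
from h import *
d=load("a_wrist.npz");V=d["V"];C=-V[:3,:3].T@V[:3,3];print(C)
Rt=R.from_quat([-0.07832002,  0.7031242 , -0.70239739,  0.07823198]).as_matrix()
print(Rt.round(3)); print("cam in tool",Rt.T@(C-[0.1374378 , -0.60936961,  0.24774068]),"cam axes in tool",(Rt.T@V[:3,:3].T).round(3))
E
```

```text
[ 0.5444944   0.05388732 -1.37436345] [[0.2, -1.0], [-0.7, -2.4], [-0.3, 0.4], [-2.2, 0.3], [-2.3, -0.8], [-2.6, 0.7], [-4.5, -0.3], [-1.4, -2.8], [-0.0, -0.8]]
beam [ 0.556 -0.005  0.357] [327.9 192.7] [365. 339.] [134.  75.]
post [ 0.721 -0.038  0.385] [339.8 140.1] [424.  75.] [136. 155.]
blk [0.525 0.15  0.147] [284.8 206. ] [149. 405.] [300. 253.]
top [ 0.557 -0.01   0.174] [328.4 197.8] [367. 364.] [128. 268.]
[ 0.2100119  -0.59335868  0.37328143]
[[-0.975 -0.     0.22 ]
 [-0.22   0.001 -0.975]
 [ 0.    -1.    -0.001]]
cam in tool [-0.07431716 -0.12554178  0.0002205 ] cam axes in tool [[ 0.     0.958  0.288]
 [-0.    -0.288  0.958]
 [ 1.    -0.     0.   ]]
```

```bash
cat >> h.py <<'E'
def railR(q): # columns rail axes in world
    Y=R.from_euler('z',q[2]).as_matrix(); return Y@np.array([[c,0,-s],[0,1,0],[s,0,c]])
def toolq(q,tilt=0.0):
    M=railR(q); T=np.column_stack([M[:,0],-M[:,2],M[:,1]])
    return (R.from_matrix(T)*R.from_euler('z',tilt)).as_quat()
def rw(q,x,y,z): return e2w(q,rail2e(np.array([x,y,z])/1000))
E
python3 - <<'E'
from workcell import bot,kinematics,get_obs
from h import *
q=[ 0.5444944,0.05388732,-1.37436345]
print(toolq(q))
for p in [(60,0,250),(70,0,200),(70,0,45),(150,0,80),(225,0,80),(225,0,45),(237,0,45),(237,0,80),(200,0,180)]:
    w=rw(q,*p); j=kinematics.solve_ik(w,toolq(q)); print(p,w.round(3),None if j is None else np.round(j,2))
w=[0.10,-.5,.6]; print(kinematics.solve_ik(w,get_obs()["orientation"]))
E
```

```text
[ 0.64409015 -0.2918011   0.57475224 -0.41189788]
(60, 0, 250) [0.505 0.253 0.309] [ 0.71  0.34  1.61 -0.45  1.48  0.63]
(70, 0, 200) [0.511 0.22  0.27 ] [ 0.67  0.35  1.68 -0.47  1.38  0.63]
(70, 0, 45) [0.527 0.144 0.136] [ 0.55  0.48  1.85 -0.56  1.08  0.69]
(150, 0, 80) [0.537 0.093 0.206] [ 0.46  0.36  1.84 -0.56  1.16  0.55]
(225, 0, 80) [0.549 0.03  0.244] [ 0.35  0.29  1.84 -0.57  1.16  0.42]
(225, 0, 45) [0.553 0.012 0.213] [ 0.32  0.33  1.87 -0.59  1.09  0.44]
(237, 0, 45) [0.555 0.002 0.219] [ 0.3   0.32  1.87 -0.59  1.1   0.42]
(237, 0, 80) [0.551 0.019 0.25 ] [ 0.33  0.28  1.84 -0.57  1.16  0.4 ]
(200, 0, 180) [0.535 0.1   0.318] [ 0.47  0.24  1.73 -0.51  1.36  0.44]
[-1.37631806e+00  2.92214611e-02  1.29515736e+00 -3.94821090e-05
  1.81824850e+00 -2.73840682e-02]
```

```bash
python3 - <<'E'
from workcell import bot,kinematics,get_obs,vision
from h import *
q=[ 0.5444944,0.05388732,-1.37436345]
bot.reach([0.10,-.5,.6],get_obs()["orientation"])
w=rw(q,60,0,250)
bot.reach(w+[0,0.02,.22],toolq(q))
def snap(n):
    r=vision.read_camera("wrist"); cv2.imwrite(f"pics/{n}.png",r["frame"][:,:,::-1]); np.savez(n+".npz",K=r["intrinsics"],V=r["view"])
snap("c1")
bot.reach(w,toolq(q)); bot.dwell(.2); snap("c2")
o=get_obs(); print(o["time_s"],o["position"]-w)
E
```

```text
5.7833 [0.0005046  0.00051102 0.00125296]
```

View pics/c1.png

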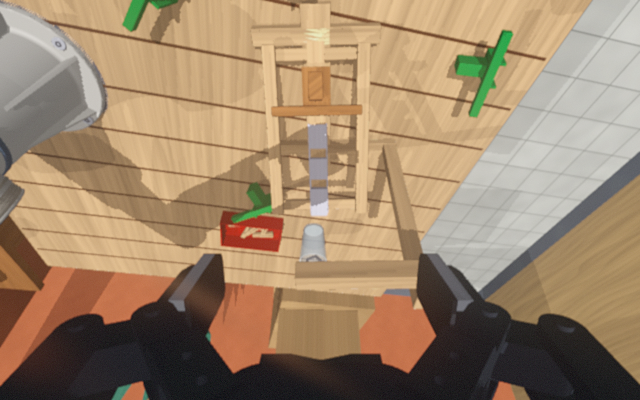

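View pics/c2.png

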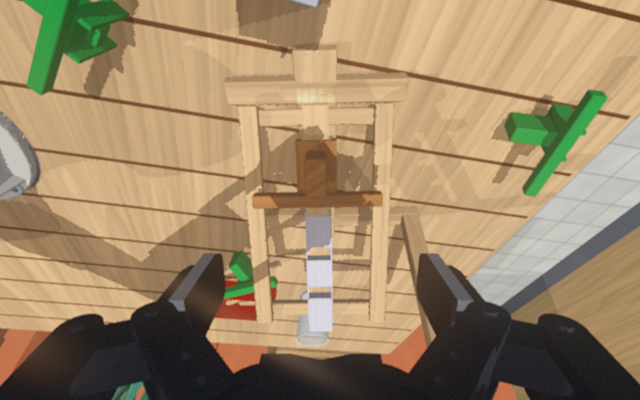

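c1 and c2 both show the brown slide low on the rail: the block is near (315,165) and the bar near (318,200) in c2. The two sleeve notches show as dark bands at about (319,257) and (319,295). All the green copies are off the easel. I'll enlarge this area.

```bash
python3 - <<'E'
import cv2
a=cv2.imread("pics/c2.png")[130:230,240:400]; cv2.imwrite("pics/d1.png",cv2.resize(a,None,fx=5,fy=5,interpolation=cv2.INTER_CUBIC))
a=cv2.imread("pics/c2.png")[200:350,260:380]; cv2.imwrite("pics/d2.png",cv2.resize(a,None,fx=4,fy=4,interpolation=cv2.INTER_CUBIC))
a=cv2.imread("pics/c1.png")[40:240,240:400]; cv2.imwrite("pics/d3.png",cv2.resize(a,None,fx=3,fy=3,interpolation=cv2.INTER_CUBIC))
E
```

```text
(no output)
```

View pics/d1.png

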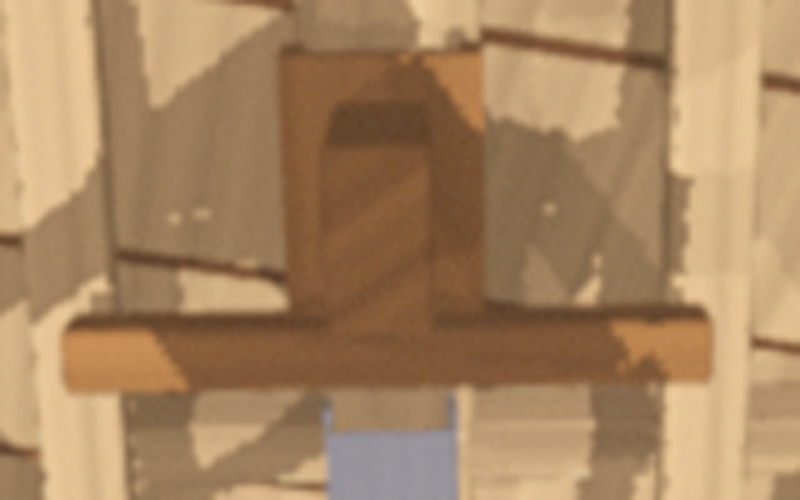

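View pics/d2.png

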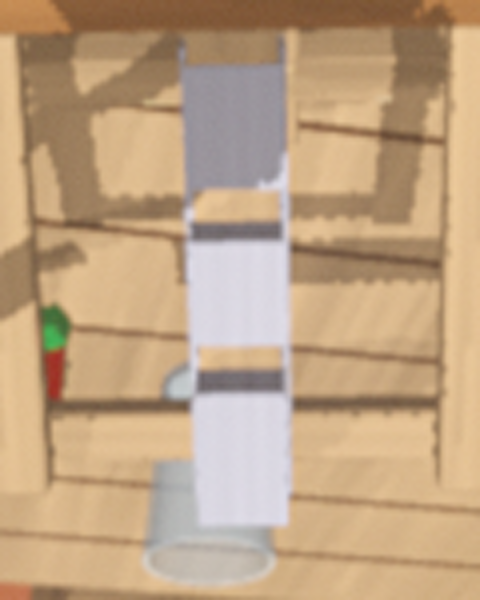

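View pics/d3.png

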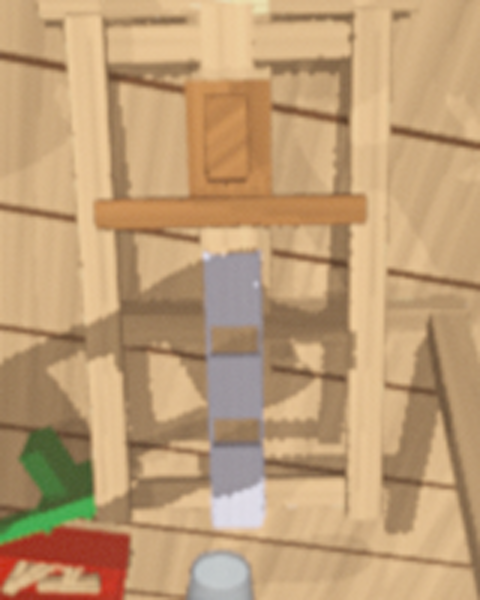

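```bash
cat > f2.py <<'E'
from h import *
A=load("c1.npz");B=load("c2.npz")
a=lambda u,v:np.array([240+u/3,40+v/3]); b=lambda u,v:np.array([240+u/5,130+v/5]); d=lambda u,v:np.array([260+u/4,200+v/4])
# (cam, x,y,z, px) slide-fixed; x int; sleeve named
L=[(B,50,-11,58,b(325,145)),(B,50,11,58,b(432,145)),(B,116,-75,'h',b(67,388)),(B,116,75,'h',b(712,383)),(B,100,-75,'h',b(67,330)),(B,100,75,'h',b(709,320)),
(A,50,-11,58,a(206,95)),(A,50,11,58,a(247,94)),(A,90,11,58,a(248,181)),(A,90,-11,58,a(207,182)),(A,116,-75,'h',a(97,229)),(A,116,75,'h',a(367,222)),(A,100,-75,'h',a(96,201)),(A,100,75,'h',a(366,197))]
SL=[(B,'lo',-15,0,d(183,65)),(B,'lo',15,0,d(284,65)),(B,'hi',-15,0,d(198,525)),(B,'hi',15,0,d(288,525)),
(B,'m-',0,0,d(237,188)),(B,'m+',0,0,d(237,240)),(B,'t-',0,0,d(242,347)),(B,'t+',0,0,d(242,392)),
(A,'lo',-15,0,a(204,253)),(A,'lo',15,0,a(260,252)),(A,'hi',-15,0,a(213,528)),(A,'hi',15,0,a(265,527)),
(A,'m-',0,0,a(236,326)),(A,'m+',0,0,a(236,353)),(A,'t-',0,0,a(238,418)),(A,'t+',0,0,a(238,444))]
names=['lo','hi','m-','m+','t-','t+']
def f(v):
    q=v[:3];h=v[3];xs=dict(zip(names,v[4:10]));o=[]
    for cam,x,y,z,px in L+SL:
        x=xs[x] if isinstance(x,str) else x; z=h if z=='h' else z
        e=proj(cam,rw(q,x,y,z))-px
        o+=list(e)
    return np.array(o)
r=least_squares(f,[.544,.054,-1.374,24,120,285,161,179,216,234],x_scale=[.01,.01,.01]+[5]*7,loss='soft_l1')
print(r.x[:3].round(4),r.x[3:].round(1)); print(r.fun.reshape(-1,2).round(1).tolist() if len(r.fun)%2==0 else 0)
q=r.x[:3]; T=load("a_top.npz");S=load("a_scene.npz")
for n,p in dict(post=[.125,.155,.385]).items():
    w=e2w(q,np.array(p)); print(n,w.round(3),((proj(T,w)-[255,125])*5).round(),((proj(S,w)-[280,130])*4).round())
for p in [(70,0,58),(108,75,24),(108,-75,24)]: w=rw(q,*p);print(((proj(T,w)-[255,125])*5).round(),((proj(S,w)-[280,130])*4).round())
E
python3 f2.py
```

```text
[ 0.5434  0.0608 -1.3522] [  8.9 130.  295.9 171.2 188.3 227.  243.5]
[[-0.6, 0.4], [0.7, -0.1], [0.8, 1.0], [-0.1, -0.2], [-0.3, -0.5], [0.9, -0.7], [-0.8, 0.1], [0.5, 0.1], [0.7, -0.5], [-0.3, -0.5], [-0.1, 0.7], [-0.2, 1.2], [-0.3, 0.1], [0.3, -0.5], [0.3, 0.1], [-0.2, -0.3], [0.6, 0.2], [0.2, -0.0], [-0.1, 0.2], [0.2, -0.3], [-0.4, -0.1], [-0.1, -0.3], [0.6, 0.1], [-0.5, 0.1], [0.4, -0.2], [-0.7, -0.1], [-0.7, -0.3], [-0.5, 0.5], [-0.7, 0.2], [-0.5, 0.4]]
post [ 0.722 -0.028  0.385] [407.  74.] [151. 154.]
[140. 409.] [306. 250.]
[188. 299.] [296. 319.]
[226. 496.] [217. 230.]
```

```bash
cat >> h.py <<'E'
Q=[0.5434,0.0608,-1.3522]; TILT=0.09
def w2r(p): # world pt -> rail mm
    return 1000*(railR(Q).T@(np.asarray(p)-rw(Q,0,0,0)))
def snap(n,cam="wrist"):
    from workcell import vision
    r=vision.read_camera(cam); cv2.imwrite(f"pics/{n}.png",r["frame"][:,:,::-1]); np.savez(n+".npz",K=r["intrinsics"],V=r["view"])
def st(tag=""):
    from workcell import get_obs
    o=get_obs(); M=railR(Q); print(tag,"t",round(o["time_s"],2),"rail",w2r(o["position"]).round(1),"F_rail",(M.T@o["wrist_force"]).round(1),"g",round(o["gripper_width"],4)); return o
E
python3 - <<'E'
from h import *
from workcell import bot,hand,get_obs
for t in (.09,-.09): print(t, (railR(Q).T@R.from_quat(toolq(Q,t)).as_matrix()).round(3)[:,1])
E
```

```text
0.09 [-0.09  -0.    -0.996]
-0.09 [ 0.09   0.    -0.996]
```

```bash
sed -i 's/TILT=0.09/TILT=-0.09/' h.py; python3 - <<'E'
from h import *
from workcell import bot,hand,get_obs
o=toolq(Q,TILT)
bot.reach(rw(Q,70,0,140),o); st("above")
bot.servo_line(rw(Q,70,0,42),velocity=.12); st("down")
snap("e1"); snap("e1s","scene")
E
```

```text
above t 6.29 rail [ 70.    0.6 140.9] F_rail [0.7 0.  0.5] g 0.0852
down t 7.26 rail [70.   0.6 42.8] F_rail [0.7 0.3 1.1] g 0.0855
```

View pics/e1.png

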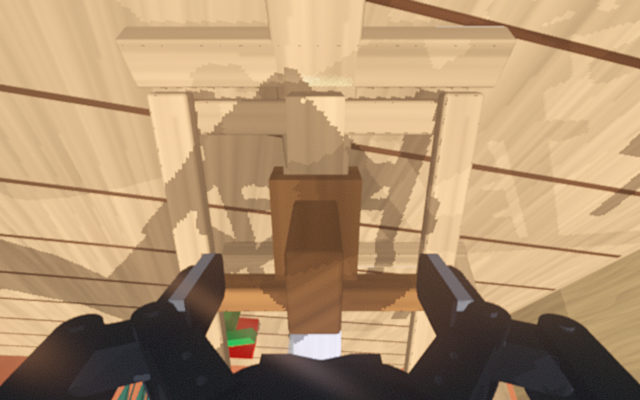

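e1 shows the brown block (x 287–345 px) centred between the open fingers (about 222 and 418). The bar at y≈292 is ahead of the fingers, so it's safe to pinch and lift.

```bash
python3 - <<'E'
from h import *
from workcell import bot,hand,get_obs
hand.move_gripper(0.0,70); st("shut")
bot.servo_line(rw(Q,70,0,42+8),velocity=.05); st("l8")
bot.servo_line(rw(Q,70,0,42+24),velocity=.08); st("l24")
snap("f1"); snap("f1s","scene")
E
python3 - <<'E'
import cv2
a=cv2.imread("pics/f1s.png")[130:280,280:440]; b=cv2.resize(a,None,fx=3,fy=3,interpolation=cv2.INTER_CUBIC)
c=cv2.imread("pics/f1.png")[60:360,180:460]
c=cv2.resize(c,(300,450)) ; cv2.imwrite("pics/f1c.png",cv2.hconcat([b,c]))
E
```

```text
shut t 7.96 rail [70. -0. 42.] F_rail [ 0.  -0.4  1.9] g 0.0212
l8 t 8.27 rail [70.   0.3 50.4] F_rail [ 0.2  0.2 -0.6] g 0.0209
l24 t 8.62 rail [69.9  0.4 66.8] F_rail [-0.5 -0.  -0.6] g 0.021
```

View pics/f1c.png

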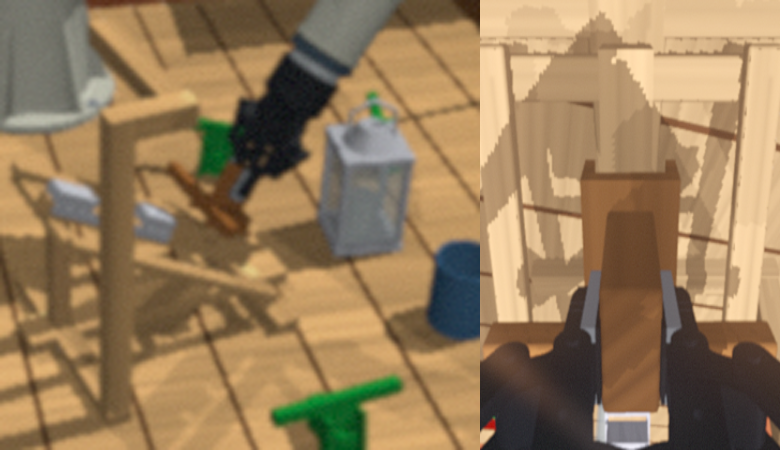

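The slide is off its notch by 24 mm. Next I'll carry it up the rail, then lower it in steps at x=235.3, watching the force.

```bash
python3 - <<'E'
from h import *
from workcell import bot,hand,get_obs
M=railR(Q)
bot.servo_line(rw(Q,150,0,66),velocity=.12); st()
bot.servo_line(rw(Q,235.3,0,66),velocity=.12); bot.dwell(.1);o=st("at top")
f0=o["wrist_force"]
snap("g1"); snap("g1s","scene")
for z in [62,59,57,55,53,51.5,50]:
    bot.servo_line(rw(Q,235.3,0,z),velocity=.03); o=st(str(z))
    if (M.T@(o["wrist_force"]-f0))[2]>6: print("contact");break
snap("g2")
E
python3 - <<'E'
import cv2
p="pics/"
b=cv2.resize(cv2.imread(p+"g1s.png")[130:280,280:400],(360,450),interpolation=cv2.INTER_CUBIC)
c=cv2.resize(cv2.imread(p+"g2.png")[60:360,180:460],(420,450)); cv2.imwrite(p+"g1c.png",cv2.hconcat([b,c]))
E
```

```text
t 9.53 rail [ 1.498e+02 -1.000e-01  6.590e+01] F_rail [-1.6 -0.2 -2.2] g 0.0211
at top t 10.49 rail [ 2.346e+02 -1.000e-01  6.580e+01] F_rail [-1.   0.  -1.3] g 0.0211
62 t 10.88 rail [ 2.351e+02 -2.000e-01  6.170e+01] F_rail [ 0.1 -0.5 -1.7] g 0.0208
59 t 11.12 rail [ 2.353e+02 -1.000e-01  5.880e+01] F_rail [-1.   0.6 -0.5] g 0.0211
57 t 11.38 rail [ 2.353e+02 -1.000e-01  5.690e+01] F_rail [ 0.  -0.  -0.7] g 0.021
55 t 11.62 rail [ 2.353e+02 -1.000e-01  5.490e+01] F_rail [-0.4 -0.2 -0.8] g 0.0213
53 t 11.88 rail [ 2.353e+02 -1.000e-01  5.290e+01] F_rail [-0.7 -0.8 -1.3] g 0.0209
51.5 t 12.12 rail [ 2.353e+02 -1.000e-01  5.140e+01] F_rail [-0.4 -0.3 -1.1] g 0.021
50 t 12.38 rail [ 2.353e+02 -1.000e-01  4.990e+01] F_rail [-0.3  0.1 -1. ] g 0.0211
```

View pics/g1c.png

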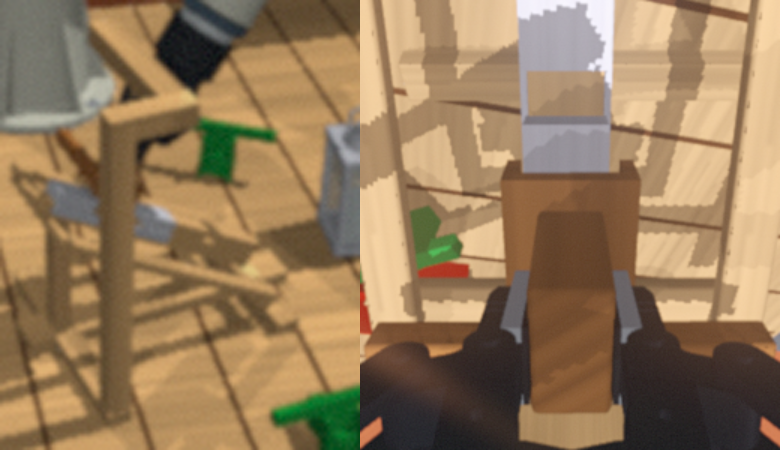

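At z=50 mm the tooth is already 4 mm below the rail face with no contact force, and the middle notch shows empty downhill of the slide. I'll keep lowering.

```bash
python3 - <<'E'
from h import *
from workcell import bot,hand,get_obs
M=railR(Q); f0=get_obs()["wrist_force"]
for z in [48,46,44.5,43.5,42.5,42,41.5,41,40.5]:
    bot.servo_line(rw(Q,235.3,0,z),velocity=.03); bot.dwell(.05); o=st(str(z))
    if (M.T@(o["wrist_force"]-f0))[2]>8: print("contact");break
snap("h1")
E
```

```text
48 t 12.72 rail [235.3  -0.   47.9] F_rail [-1.2  0.8 -1.7] g 0.0212
46 t 13.03 rail [235.3  -0.   45.9] F_rail [ 0.2 -0.2 -1.2] g 0.0212
44.5 t 13.32 rail [235.3  -0.   44.5] F_rail [-0.3  0.7 -1.8] g 0.0211
43.5 t 13.62 rail [235.3  -0.   43.5] F_rail [-0.6  0.3 -1.9] g 0.0212
42.5 t 13.93 rail [2.353e+02 2.000e-01 4.280e+01] F_rail [-1.9 -0.6  4.3] g 0.0207
42 t 14.22 rail [2.352e+02 2.000e-01 4.270e+01] F_rail [-2.6 -2.7 10.6] g 0.0212
contact
```

View pics/h1.png

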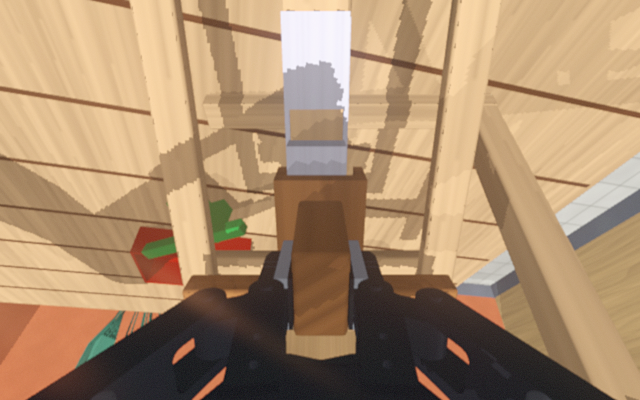

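Firm contact came at z=42.7, against 42.0 for the seated grasp, so the tooth is in and the saddle is down. I'll release and back off square to the rail, then downhill.

```bash
python3 - <<'E'
from h import *
from workcell import bot,hand,get_obs
bot.servo_line(rw(Q,235.3,0,42.6),velocity=.03)
hand.move_gripper(0.06); st("open")
bot.servo_line(rw(Q,228,0,84),velocity=.08); st()
bot.servo_line(rw(Q,120,0,190),velocity=.15); st()
bot.dwell(.3); snap("i1"); snap("i1s","scene"); snap("i1t","top")
E
python3 - <<'E'
import cv2
p="pics/"
b=cv2.resize(cv2.imread(p+"i1s.png")[150:250,280:380],(450,450),interpolation=cv2.INTER_CUBIC)
c=cv2.resize(cv2.imread(p+"i1.png")[100:350,220:420],(350,450)); cv2.imwrite(p+"i1c.png",cv2.hconcat([b,c]))
E
```

```text
open t 14.98 rail [ 2.354e+02 -1.000e-01  4.250e+01] F_rail [ 0.4 -0.3  0.4] g 0.0601
 t 15.66 rail [227.9  -0.   84.2] F_rail [ 0.2 -0.8 -0.3] g 0.0599
 t 16.82 rail [120.5  -0.2 189.4] F_rail [-0.2 -0.4  0.1] g 0.0605
```

View pics/i1c.png

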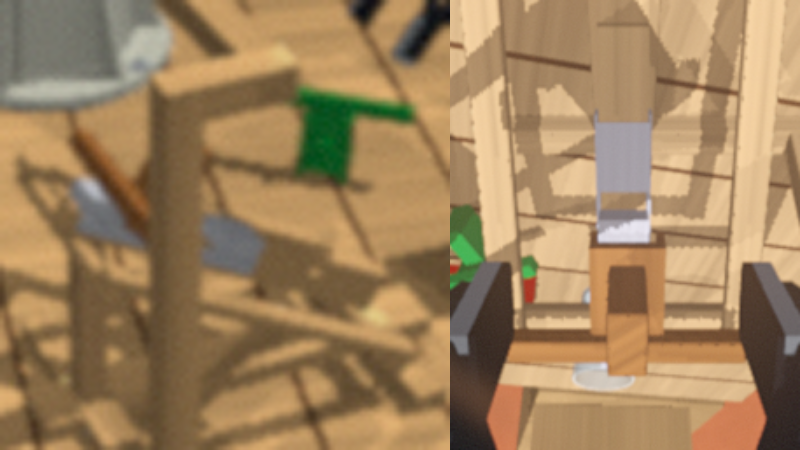

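View pics/i1.png

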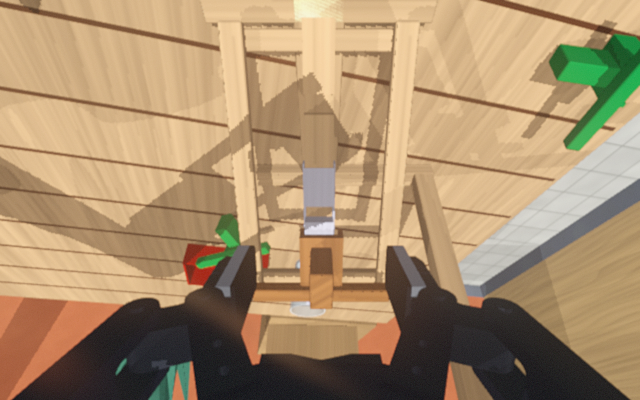

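```bash
python3 - <<'E'
from h import *
C=load("i1.npz")
im=cv2.imread("pics/i1.png"); s=5
a=cv2.resize(im[210:320,240:400],None,fx=s,fy=s,interpolation=cv2.INTER_CUBIC)
def ln(P,col):
    pts=[tuple(int(v) for v in ((proj(C,rw(Q,*p))-[240,210]+.5)*s)) for p in P]
    for u,v in zip(pts,pts[1:]): cv2.line(a,u,v,col,1)
for z0,col in ((0,(0,255,0)),(12,(0,0,255))):
    X=235.3
    ln([(X-20,-11,58+z0),(X-20,11,58+z0),(X+20,11,58+z0),(X+20,-11,58+z0),(X-20,-11,58+z0)],col)
    ln([(X-20,-11,8+z0),(X-20,11,8+z0)],col)
    ln([(X+30,-75,8+z0),(X+30,75,8+z0),(X+46,75,8+z0),(X+46,-75,8+z0),(X+30,-75,8+z0)],col)
    ln([(X-30,-23,8+z0),(X-30,23,8+z0)],col)
cv2.imwrite("pics/j.png",a)
E
```

```text
(no output)
```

View pics/j.png

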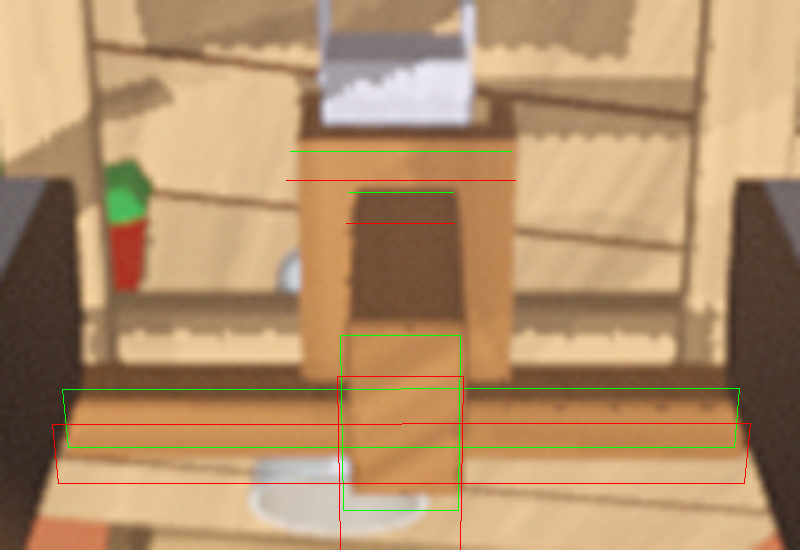

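The green outline is the seated prediction and the red is 12 mm high. The slide matches seated, but the block top sits about 3 px downhill and the bar about 1 px uphill, which could be calibration error or a small pitch. I'll fit it against the rail features in the same image.

```bash
python3 - <<'E'
from h import *
im=cv2.imread("pics/i1.png"); C=load("i1.npz")
a=cv2.resize(im[100:250,270:370],None,fx=4,fy=4,interpolation=cv2.INTER_CUBIC)
def ln(P,col):
    pts=[tuple(int(v) for v in ((proj(C,rw(Q,*p))-[270,100]+.5)*4)) for p in P]
    for u,v in zip(pts,pts[1:]): cv2.line(a,u,v,col,1)
for x in (61,79,130,171.2,188.3): ln([(x,-15,0),(x,15,0)],(0,255,0))
im=cv2.imread("pics/e1.png"); C=load("e1.npz")
b=cv2.resize(im[150:350,250:390],None,fx=3,fy=3,interpolation=cv2.INTER_CUBIC)
def ln2(P,col):
    pts=[tuple(int(v) for v in ((proj(C,rw(Q,*p))-[250,150]+.5)*3)) for p in P]
    for u,v in zip(pts,pts[1:]): cv2.line(b,u,v,col,1)
X=70
ln2([(X-20,-11,58),(X-20,11,58),(X+20,11,58),(X+20,-11,58),(X-20,-11,58)],(0,255,0))
ln2([(X-20,-11,8),(X-20,11,8)],(0,255,0));ln2([(X+30,-75,8),(X+30,75,8),(X+46,75,8),(X+46,-75,8)],(0,255,0));ln2([(X-30,-23,8),(X-30,23,8)],(0,255,0))
cv2.imwrite("pics/k.png",cv2.hconcat([a,b]))
E
```

```text
(no output)
```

View pics/k.png

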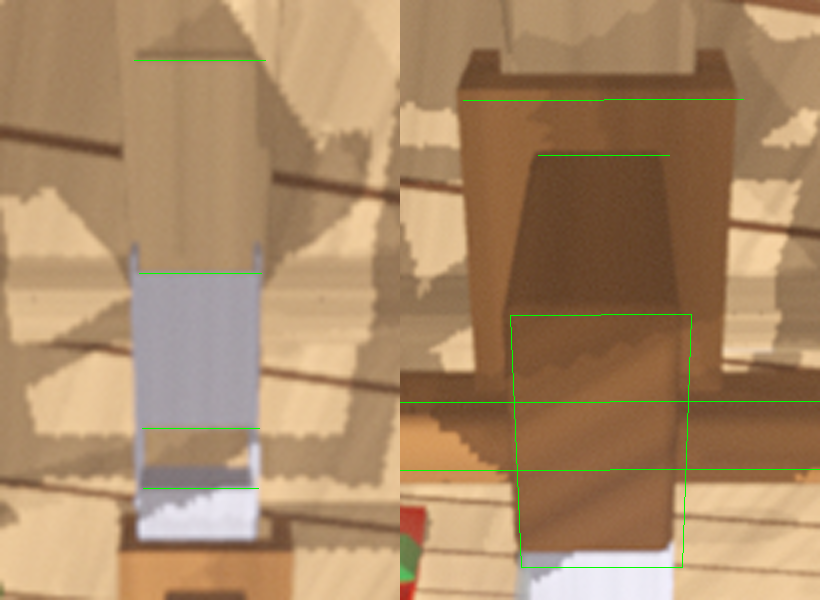

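The same offsets appear in e1, where the slide was definitely seated, so they look like model or calibration bias. To confirm, I'll take a picture at the same relative pose as e1 and compare the two directly.

```bash
python3 - <<'E'
from h import *
from workcell import bot,hand,get_obs
hand.move_gripper(0.085)
bot.servo_line(rw(Q,228,0,84),velocity=.15)
bot.servo_line(rw(Q,235.3,0.6,42.6),velocity=.08);bot.dwell(.2); st(); snap("m1")
bot.servo_line(rw(Q,228,0,84),velocity=.1)
bot.servo_line(rw(Q,120,0,190),velocity=.15); st()
a=cv2.imread("pics/e1.png")[150:350,255:385];b=cv2.imread("pics/m1.png")[150:350,255:385]
cv2.imwrite("pics/m1c.png",cv2.resize(cv2.hconcat([a,b]),None,fx=3,fy=3,interpolation=cv2.INTER_CUBIC))
E
```

```text
t 19.68 rail [235.3   0.9  43. ] F_rail [ 0.6 -0.3 -0.1] g 0.0849
 t 21.45 rail [120.5  -0.2 189.4] F_rail [-0.7 -0.3 -0.6] g 0.0849
```

View pics/m1c.png

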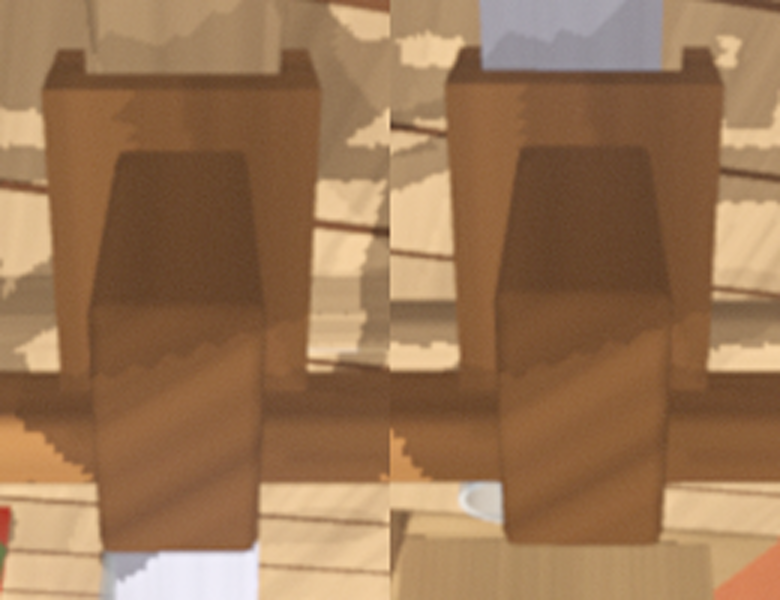

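At the same relative pose, the plate edge, block and bar agree with the seated reference to within about 1–2 mm, which is roughly 0.01–0.02 rad of pitch. A slide standing on its tooth would be 12 mm high. Nothing touches the gripper, so I'm handing in.

```bash
python3 - <<'E'
from h import *
from workcell import hand_in
st(); print(hand_in())
E
```

```text
t 21.45 rail [120.5  -0.2 189.4] F_rail [-0.7 -0.3 -0.6] g 0.0849
the job is handed in; nothing more can be done
None
```

The brown slide is now in the top notch and released, and I handed the job in at about 21.5 s of the 51 s allowed. No verdict is reported, so the result rests on my own checks.

- **Finding the notch:** two wrist pictures put the top notch at rail x≈235 mm, so the sleeve sits about 10 mm up from nominal. The middle notch (55 mm below it) and both sleeve ends agree with that.
- **The move:** I pinched the finger block with the gripper square to the rail and leaning slightly downhill. I lifted the slide 24 mm, carried it past the middle notch and lowered it. It made firm contact about 0.7 mm above the seated grasp height, with no force before that.
- **Seating check:** compared with the seated picture at the bottom notch, the slide matches to about 1–2 mm. That puts it at about x≈234 mm, with z within about 1 mm of the rail face and roughly 0.01–0.02 rad of pitch.
- **Disagreement:** my overlay of the slide's outline was off by 3 px or more at the block top. The seated slide in the bottom notch showed the same kind of offsets, so I took most of it as calibration or model bias.
- **Bystanders:** I saw no sign that the mug, jar, tray or lantern had been touched, but I did not measure their positions at the end. The gripper was clear of everything at hand-in.

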